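# Open the battery bay of a copy light

## Task

The flat black copy light is lying on its face on the copy stand and its batteries need changing. With the fingertips, press the orange snap tab all the way in while the white battery cover is still shut, then push the cover by its blue rib along its tracks until no part of it is over the battery bay, and leave it lying flat on the back of the light. Do not lift the cover or let it drop off the light, leave everything else on the board where it stands, and finish with the gripper clear.

Things in the scene. Friction and masses are not known exactly. Their poses are not given: they have to be found in the camera images.
- lamp: Black LED copy light, face down, held fast on the grey board (board top is 30 mm above the table). 240 mm long (x), 110 wide (y). Origin: centre of its underside; z up; +x is the way the cover slides off. Battery bay: x -112 to -42 mm; flat back: -42 to +120 mm, open at that end. End wall x -120 to -112 mm, top 48 mm up. Knobs stick out 14 mm from both sides at x = 50 mm.
- cover: White loose cover, 80 g, 70 mm long (x), 80 wide (y), 9 thick, with a blue rib on top; slides easily on the runners. Origin: centre of its underside; axes as the light's. Shut: at x = -76, z = 40 mm in the light's frame, blocked by the raised tab 2 mm before its +x edge. Off the bay when its origin is past x = -7 mm; tips off the light's end beyond x = +120 mm.
- rib_back (a point): Middle of the rear (-x) face of the cover's blue rib, where to push. The rib is 50 mm wide (y), 10 thick (x), 14 tall, its top 23 mm above the cover's underside; this point is at the cover's x = 0, y = 0, 16 mm above its underside. Behind it the cover is flat and clear for 35 mm.
- bay_edge (a point): The bay's +x edge, mid-width, level with the runner tops: x = -42, y = 0, z = 40 mm in the light's frame. Two grey runners (y = +-30 to +-42 mm) carry the cover; the 60 mm wide channel between them has its floor 4 mm lower. Side walls (y = +-42 to +-55 mm) stand 6 mm above the runners all along and guide it; over the bay only, lips in to y = +-36 mm, 9 mm above the runners, hold it down.
- snap_tab (a joint): Travel of the orange snap tab, m: 0 standing out (it may start up to 2 mm in), 0.012 fully in (top flush with the channel floor, 4 mm below the runners, so that the cover passes over it). Pressed straight down; takes 4 to 5 N all the way and stays where it is left (it does not spring back).
- tab_press (a point): Point on top of the orange tab at which to press; it moves down with the tab. The tab is 30 mm long (x of the light, -39 to -9 mm) and 34 mm wide; this point is at x = -20 mm, y = 0, standing out 12 mm above the channel floor when not pressed.
- cell_a: Bystander: battery standing upright beside the light, 26 mm across, 50 mm tall; origin under its centre, as for all bystanders.
- cell_b: Bystander: second battery, the same size.
- loupe: Bystander: black loupe beside the light, 38 mm across, 36 mm tall.
- jar: Bystander: small amber jar, 44 mm across, 60 mm tall.
- dish: Bystander: steel dish, 64 mm across, 18 mm tall.
- marker: Bystander: yellow tent-shaped marker, 40 x 50 mm, 47 mm tall.
- vial: Bystander: small clear vial with a red cap, 30 mm across, 45 mm tall.
Not all that is in view belongs to the job. What is shaped like the cover but turquoise is not meant.

How it is judged (in metres and radians):
On the way, in this order (a step that is already met when the one before it is completed fails the run):
1. the snap tab is pressed in (at least 9.5 of its 12 mm) while the cover is still shut (value of joint snap_tab above 0.0095 m and x of cover in the frame of lamp below -0.068 m), for 0.1 s.
2. the cover has been slid clear of the battery bay (x of cover in the frame of lamp above -0.007 m), for 0.1 s.
At the end, for the whole second after the job is handed in: The cover lies flat (within 0.08 rad) and at rest on the light's runners, between the side walls, its origin past x = -7 mm in the light's frame so that no part is over the bay, and not off the open end; the tab is still in (at least 9 mm) (x of cover in the frame of lamp between -0.007 and 0.12 m and y of cover in the frame of lamp between -0.01 and 0.01 m and z of cover in the frame of lamp between 0.036 and 0.044 m and angle between cover's own z axis and vertical below 0.08 rad and linear speed of cover below 0.01 m/s and value of joint snap_tab above 0.009 m); the robot touches nothing.
It fails at once if the cover is lifted more than 8 mm off its tracks (z of cover in the frame of lamp above 0.048 m).
It fails at once if the cover drops off the light or is tipped up (z of cover in the frame of lamp below 0.03 m or angle between cover's own z axis and vertical above 0.3 rad).
It fails at once if a bystander is moved more than 15 mm or knocked over (distance of any of cell_a, cell_b, loupe, jar, dish, marker, vial from where it was at the start of the episode above 0.015 m or angle between any of cell_a, cell_b, loupe, jar, dish, marker, vial's own z axis and vertical above 0.4 rad).
It also fails if it takes over 38 s, if anything falls off the work surface, if the arm or the gripper's body presses on something with over 40 N, if the wrist force passes 120 N, or if a joint passes its speed limit or range.

## Robot

A 7-joint arm with a two-finger parallel gripper is mounted at the origin on the work surface. World frame = base frame: x ahead of the robot, y to its left, z up, the work surface at z = 0. Lengths are in m, angles in degrees, forces in N, time in s.
With the tool pointing down it reaches from about 0.425 to 0.875 m from the base axis. Payload 4.7 kg.
Tool frame: the origin (TCP) lies where the fingers leave the gripper's body, on its centre line; the fingertips stand 70 mm ahead of it and the grasp point (between the pads) lies 51 mm ahead of it (env.tip_reach is the distance from the TCP to the fingertips, in m); z points along the fingers, x is the direction in which the jaws open and shut, and the axes are right-handed (so a half turn about z gives the same grasp; the last joint's range is limited). The gripper opens to 87 mm and grips with 3 to 60 N. Pads are 19 mm wide; open, the fingers measure 117 mm over their backs; the gripper's body (75 mm by 190 mm) begins 51 mm behind the grasp point.
Start: joints at [76.839, 18.392, -4.016, 83.108, 1.295, 78.541, -3.26], TCP at [0.157, -0.631, 0.292] pointing down, gripper open.
Joint ranges: [-163.93, 163.93], [-17.29, 119.83], [-79.2, 71.16], [3.27, 140.29], [-89.18, 269.18], [5.43, 117.66], [-154.24, 154.24]. Speed limits (degrees/s): [147.25, 147.25, 180, 180, 180, 180, 180].

## Interface

Orientations are given as [roll, pitch, yaw] about the fixed x, y, z axes, in that order (R = Rz(yaw) Ry(pitch) Rx(roll)).
In Python, from cell import env, optics, order gives the robot as it stands.
- The arm moves only by the shell command python3 -m creep 'ROWS' [FORCE]. ROWS is JSON, a list of rows, each a list of 7 numbers: the shift along the tool's x, y, z in cm, then the turn, a rotation vector about the tool's x, y, z in rad, then the opening, from 0 (shut) to 1 (fully open). A call has 1 to 20 rows; each row shifts and turns the pose as measured when the row begins, along the tool's axes as they then stand; what a row does not reach is not made up. A row lasts 1/10 s, in which the tool goes at most 50 mm and 8.59 degrees, less where a joint would pass 70% of its speed; a pose out of reach is approached as far as the arm can. A call with a gripper value outside its range is refused whole. The fingers move at their own pace and stop on an object; FORCE is the grip in N (left out, the last holds). Time passes only in rows, so rows that do not move let the fingers close. It gives the time, the measured TCP pose, the force and the opening at its end, in the units of the state.
- env.get_obs(): the state, without advancing time (a new reading comes with each control period).
- optics.read_camera(name): name is "scene" or "top"; returns a dict with "frame" (420x560x3 uint8, blue, green, red), "z_map" (420x560 float32, m along the optical axis (not along the pixel's ray), 0 where there is no reading), "fx", "fy", "cx", "cy" (pixels), "R" (3x3) and "t" (3): a world point X has camera coordinates R X + t. Camera axes: x right, y down, z forward; pixel columns grow to the right and rows downward; lengths in m; the calibration is good to about 2 mm. A picture is of the moment at which its call begins.
- order.sign_off(): hands the job in, once; it reports no verdict.
The state is a dict: "time_s": time; "qpos": joint angles; "joint_velocities": joint speeds; "effort": joint torques, N m; "tool_pos": TCP position; "tool_rot": TCP orientation; "force": force on the tool from outside, world axes, zero at the start; "wrist_torque": the same for the moment, N m; "grip_width": finger opening in m.
Only numpy, scipy, OpenCV 4.12 (cv2) and the standard library are available. Lean on these libraries where they do the work, as an engineer would, in place of code of your own. Each camera call takes 0.05 s, during which the arm holds its last target. There are 200 camera calls.

## Working session

There is one attempt and no reset: what is moved stays moved. The work goes in short steps, Python scripts to look and compute and a shell command to move; the robot and the scene stay as the last step left them, time stands still between calls to the robot, and variables do not carry over. Pictures are saved under pics/ and viewed, on a budget of 10 in all, crops included, one or two more only if the job needs it, and the job is handed in when it is done.

```bash
mkdir -p pics; ls; cat > h.py <<'E'
import numpy as np, cv2
from cell import env, optics, order
def pts(c):
    z=c["z_map"]; v,u=np.mgrid[:z.shape[0],:z.shape[1]]
    P=np.stack([(u-c["cx"])/c["fx"]*z,(v-c["cy"])/c["fy"]*z,z],-1)
    W=(P-c["t"])@c["R"]; W[z==0]=np.nan; return W
E
python3 - <<'E'
from h import *
for n in("top","scene"):
    c=optics.read_camera(n); cv2.imwrite(f"pics/{n}0.png",c["frame"]); np.savez(f"{n}0.npz",**c)
    print(n,c["R"],c["t"],c["fx"],(c["z_map"]>0).mean())
print(env.get_obs())
E
```

```text
pics
top [[ 0.03126102 -0.99950272 -0.00413044]
 [-0.97970248 -0.02982257 -0.19822628]
 [ 0.19800453  0.01024335 -0.98014758]] [-0.04290648  0.49075956  1.17239709] 447.06061334239587 0.9958630952380952
scene [[ 0.12970113  0.99152132  0.0079433 ]
 [ 0.72317319 -0.08911161 -0.6848939 ]
 [-0.67837907  0.09457589 -0.72859951]] [-0.03058736 -0.29910614  1.44183975] 412.15802791993815 0.9959523809523809
{'time_s': 0.1, 'qpos': array([76.83898975, 18.43538963, -4.01760273, 83.16764018,  1.29521886,
       78.54274996, -3.26074065]), 'joint_velocities': array([-0.03333976, -0.10605209,  0.00155176, -0.06333495, -0.09925868,
       -0.13942409, -0.07581093]), 'effort': array([ 4.25041480e-05, -4.92567515e+01, -4.05664165e-01, -3.13397563e+01,
       -6.42011594e-02,  3.94302537e-02,  5.25258838e-05]), 'tool_pos': array([ 0.15679194, -0.63041054,  0.29126692]), 'tool_rot': array([ 1.79994893e+02,  1.00523607e-01, -7.60281371e+01]), 'force': array([-0.86498489, -0.62865641, -0.71449611]), 'wrist_torque': array([-0.02040767,  0.03280174,  0.00747606]), 'grip_width': 0.08717162117771544}
```

View pics/top0.png

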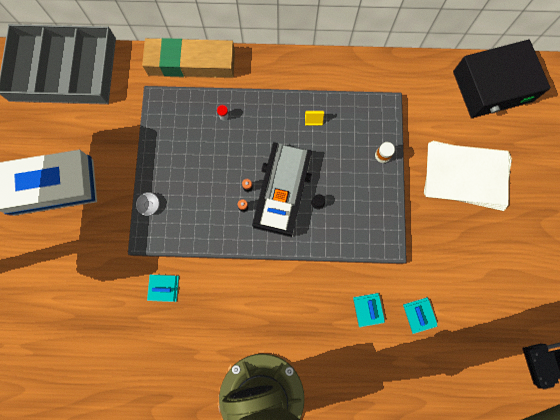

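View pics/scene0.png

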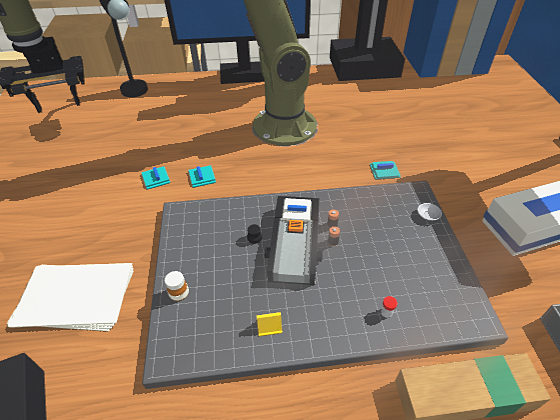

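The top view shows the light around pixel (285,190) with its open end facing up the image. The white cover is at (278,213), the orange tab at (281,195), the batteries at (247,184) and (242,204), and the loupe at (318,201). The scene view agrees: cover (296,208), tab (296,226).

```bash
cat >> h.py <<'E'
def ray(c,uv,z):
    uv=np.asarray(uv,float).reshape(-1,2)
    d=np.c_[(uv[:,0]-c["cx"])/c["fx"],(uv[:,1]-c["cy"])/c["fy"],np.ones(len(uv))]@c["R"]
    o=-c["R"].T@c["t"]; return o+d*((z-o[2])/d[:,2])[:,None]
def blob(c,lo,hi,box):
    m=cv2.inRange(cv2.cvtColor(c["frame"],cv2.COLOR_BGR2HSV),lo,hi)
    k=np.zeros_like(m); x0,y0,x1,y1=box; k[y0:y1,x0:x1]=255; m&=k
    n,l,s,ce=cv2.connectedComponentsWithStats(m); i=1+np.argmax(s[1:,4]); return (l==i)
COL=dict(cover=((0,0,190),(179,40,255)),tab=((5,150,120),(22,255,255)),rib=((100,150,50),(130,255,255)))
BOX=dict(top=(248,140,315,240),scene=(265,190,322,290))
def meas(c,n,name,z):
    m=blob(c,*COL[name],BOX[n]); W=pts(c)[m]
    r=cv2.minAreaRect(ray(c,np.argwhere(m)[:,::-1],z)[:,:2].astype(np.float32))
    return m.sum(),r,np.nanmedian(W,0)
E
python3 - <<'E'
from h import *
np.set_printoptions(precision=4,suppress=True)
for n in("top","scene"):
    c=dict(np.load(f"{n}0.npz"))
    for k,z in(("cover",.079),("tab",.078),("rib",.093)): print(n,k,*meas(c,n,k,z))
    W=pts(c)
    # lamp body: everything between z .068 and .1 near
    m=(W[...,2]>.06)&(W[...,2]<.1); k=np.zeros_like(m); x0,y0,x1,y1=BOX[n]; k[y0-8:y1+8,x0-2:x1]=1; m&=k
    nn,l,s,ce=cv2.connectedComponentsWithStats(m.astype(np.uint8)); i=1+np.argmax(s[1:,4])
    q=W[l==i][:,:2].astype(np.float32); print(n,"lamp",cv2.minAreaRect(q),len(q))
    g=(l==i); print("zhist",np.histogram(W[g][:,2],np.arange(.06,.101,.004)))
    b=cv2.inRange(cv2.cvtColor(c["frame"],cv2.COLOR_BGR2HSV),(0,0,100),(179,60,189))>0
    b&=g; print("grey",cv2.minAreaRect(W[b][:,:2].astype(np.float32)),np.median(W[b],0))
s=cv2.resize(np.hstack([cv2.imread("pics/top0.png")[135:245,235:335],cv2.imread("pics/scene0.png")[185:295,245:345]]),None,fx=4,fy=4,interpolation=cv2.INTER_CUBIC)
cv2.imwrite("pics/z0.png",s)
E
```

```text
top cover 558 ((0.47376152873039246, -0.023217029869556427), (0.06800216436386108, 0.0710182785987854), 77.72686004638672) [ 0.4671 -0.0219  0.079 ]
top tab 146 ((0.5246475338935852, -0.03333643451333046), (0.034763041883707047, 0.030032558366656303), 77.37710571289062) [ 0.5253 -0.0332  0.0764]
top rib 62 ((0.47791415452957153, -0.025017384439706802), (0.046589870005846024, 0.009004254825413227), 78.99531555175781) [ 0.4778 -0.0241  0.0932]
top lamp ((0.5470060110092163, -0.03793740272521973), (0.13694678246974945, 0.2410077452659607), 78.1780014038086) 3549
zhist (array([319, 752, 543, 561, 941, 344,  13,  25,  47,   4]), array([0.06 , 0.064, 0.068, 0.072, 0.076, 0.08 , 0.084, 0.088, 0.092,
       0.096, 0.1  ]))
grey ((0.5515006184577942, -0.04009389132261276), (0.08074257522821426, 0.2313368022441864), 78.13145446777344) [ 0.5924 -0.0517  0.0669]
scene cover 716 ((0.6022891402244568, -0.04906095191836357), (0.05666199326515198, 0.15067200362682343), 78.83941650390625) [ 0.5925 -0.0542  0.0652]
scene tab 139 ((0.5339208245277405, -0.03529941290616989), (0.03457683324813843, 0.03626973181962967), 81.71711730957031) [ 0.5315 -0.0336  0.0753]
scene rib 98 ((0.4879317879676819, -0.025451838970184326), (0.043081603944301605, 0.01744638755917549), 82.97635650634766) [ 0.4838 -0.0263  0.0892]
scene lamp ((0.551421046257019, -0.039301931858062744), (0.13469935953617096, 0.24329081177711487), 78.61726379394531) 3625
zhist (array([ 329, 1072,  533,  649,  885,   66,   28,   41,   22,    0]), array([0.06 , 0.064, 0.068, 0.072, 0.076, 0.08 , 0.084, 0.088, 0.092,
       0.096, 0.1  ]))
grey ((0.5545423030853271, -0.03180251270532608), (0.09800799936056137, 0.23964598774909973), 77.94026947021484) [ 0.6055 -0.042   0.0681]
```

View pics/z0.png

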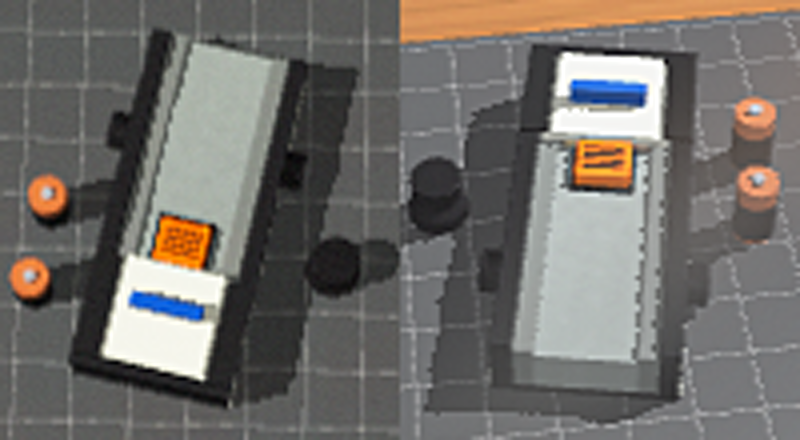

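The crop shows the tab raised just beyond the cover's front edge, with the rib clear behind it. Lamp centre is about (0.549, -0.0385), yaw about -12°. I'll transfer at height and shut the jaws on the way.

```bash
cat >> h.py <<'E'
def go(x,y,tipz,yaw=-102.0):
    from scipy.spatial.transform import Rotation as R
    o=env.get_obs(); r=R.from_euler("xyz",o["tool_rot"],degrees=True)
    p=np.array([x,y,tipz+env.tip_reach]); t=R.from_euler("xyz",[180,0,yaw],degrees=True)
    print("shift cm",(r.inv().apply(p-o["tool_pos"])*100).round(2),"turn",(r.inv()*t).as_rotvec().round(3),"tip",o["tool_pos"].round(4)-[0,0,env.tip_reach],"F",o["force"].round(1),"w",round(o["grip_width"],4),"t",o["time_s"])
L0=np.array([.549,-.0385]); YL=np.deg2rad(-12)
def lamp(x,y=0): return L0+[x*np.cos(YL)-y*np.sin(YL),x*np.sin(YL)+y*np.cos(YL)]
E
python3 -m creep '[[-3,-3.1,0,0,0,0,0],[-3,-3.1,0,0,0,0,0],[-3,-3.1,0,0,0,0,0],[-3,-3.1,0,0,0,0,0],[-3,-3.1,0,0,0,0,0],[-3,-3.1,0,0,0,0,0],[-3,-3.1,0,0,0,0,0],[-3,-3.1,0,0,0,0,0],[-3,-3.1,0,0,0,0,0],[-3,-3.1,0,0,0,0,0],[-3,-3.1,0,0,0,0,0],[-3,-3.1,0,0,0,0,0],[-3,-3.1,0,0,0,0,0],[-3,-3.1,0,0,0,0,0]]'
python3 -c "from h import *; go(*lamp(-.020),.12)"
```

```text
time_s: 1.5
tool_pos: [0.4827, -0.1037, 0.2845]
tool_rot: [179.6, 0.3, -76.9]
force: [0.4, -0.4, -0.3]
grip_width: 0.0008
shift cm [-5.64 -6.19  9.46] turn [0.009 0.004 0.438] tip [ 0.4827 -0.1037  0.2148] F [ 0.4 -0.4 -0.3] w 0.0008 t 1.5
```

```bash
python3 -m creep '[[-1.9,-2.1,0,0,0,0,0],[-1.9,-2.1,0,0,0,0,0],[-1.9,-2,0,0,0,0,0],[0,0,2,0,0,0.11,0],[0,0,2,0,0,0.11,0],[0,0,2,0,0,0.11,0],[0,0,2,0,0,0.11,0],[0,0,0,0,0,0,0],[0,0,0,0,0,0,0]]'
python3 -c "from h import *; go(*lamp(-.020),.09)"
```

```text
time_s: 2.4
tool_pos: [0.532, -0.02, 0.2003]
tool_rot: [179.3, 0.4, -102.0]
force: [-0.7, 0.6, 0.3]
grip_width: 0.0006
shift cm [ 1.49 -0.09  4.05] turn [ 0.012  0.007 -0.001] tip [ 0.532  -0.02    0.1306] F [-0.7  0.6  0.3] w 0.0006 t 2.4
```

```bash
python3 -m creep '[[1.5,-0.1,0,0.012,0.007,0,0],[0,0,1.5,0,0,0,0],[0,0,1.5,0,0,0,0],[0,0,1,0,0,0,0],[0,0,0,0,0,0,0],[0,0,0,0,0,0,0]]'
python3 - <<'E'
from h import *
go(*lamp(-.020),.066)
a=[]
for n in("top","scene"):
    c=optics.read_camera(n); b=(235,135,335,245) if n=="top" else (245,185,345,295)
    a.append(c["frame"][b[1]:b[3],b[0]:b[2]])
cv2.imwrite("pics/z1.png",cv2.resize(np.hstack(a),None,fx=4,fy=4,interpolation=cv2.INTER_CUBIC))
E
```

```text
time_s: 3.0
tool_pos: [0.5308, -0.0374, 0.159]
tool_rot: [-179.7, -0.1, -101.9]
force: [0.5, 0.2, 0.3]
grip_width: -0.0
shift cm [-0.28  0.2   2.33] turn [-0.005 -0.001  0.002] tip [ 0.5308 -0.0374  0.0893] F [0.5 0.2 0.3] w -0.0 t 3.0
```

View pics/z1.png

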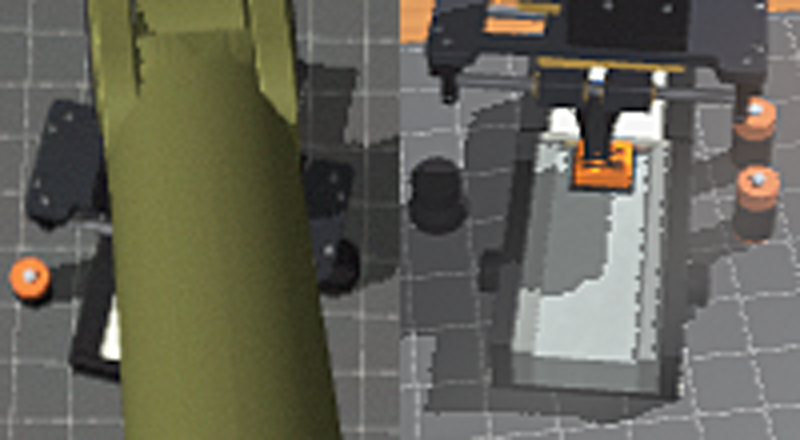

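The fingertips are over the orange tab (scene crop around (605,150)), clear of the cover and the batteries. Now pressing slowly.

```bash
python3 -m creep '[[-0.2,0.1,0.4,0,0,0,0],[0,0,0.4,0,0,0,0],[0,0,0.4,0,0,0,0],[0,0,0.4,0,0,0,0],[0,0,0,0,0,0,0]]'
python3 -c "from h import *; go(*lamp(-.020),.066)"
```

```text
time_s: 3.6
tool_pos: [0.5315, -0.0346, 0.1437]
tool_rot: [-179.5, -0.1, -101.8]
force: [0.2, -0.8, -0.1]
grip_width: 0.0006
shift cm [0.02 0.21 0.8 ] turn [-0.008 -0.002  0.003] tip [ 0.5315 -0.0346  0.074 ] F [ 0.2 -0.8 -0.1] w 0.0006 t 3.6
```

```bash
python3 -m creep '[[0,0,0.3,0,0,0,0],[0,0,0.3,0,0,0,0]]'; python3 -m creep '[[0,0.1,0.3,0,0,0,0],[0,0,0.2,0,0,0,0]]'
python3 -c "from h import *; go(*lamp(-.020),.066)"
```

```text
time_s: 3.8
tool_pos: [0.5316, -0.0346, 0.1381]
tool_rot: [-179.5, -0.1, -101.8]
force: [-2.1, -0.2, 3.8]
grip_width: 0.0003
time_s: 4.0
tool_pos: [0.5316, -0.0345, 0.1361]
tool_rot: [-179.4, -0.2, -101.8]
force: [-11.2, 0.1, 26.2]
grip_width: 0.0001
shift cm [0.03 0.22 0.03] turn [-0.01  -0.003  0.003] tip [ 0.5316 -0.0345  0.0664] F [-11.2   0.1  26.2] w 0.0001 t 4.0
```

Hard stop at tip z 0.0664, flush with the channel floor. I'll raise the tool, move behind the rib and check the tab.

```bash
python3 -m creep '[[0,0,-1,0,0,0,0],[0,0,-2,0,0,0,0],[0,0,-3,0.01,0,0,0],[0,0,-3,0,0,0,0],[0,2,0,0,0,0,0],[0,2,0,0,0,0,0],[0,2,0,0,0,0,0],[0,0.8,0,0,0,0,0],[0,0,0,0,0,0,0],[0,0,0,0,0,0,0]]'
python3 - <<'E'
from h import *
go(*lamp(-.091),.083)
c=optics.read_camera("scene"); W=pts(c)
print(meas(c,"scene","tab",.066)); m=blob(c,*COL["tab"],BOX["scene"])
print("tab z pct",np.percentile(W[m][:,2],[10,50,90]))
f=cv2.resize(c["frame"][185:295,245:345],None,fx=5,fy=5,interpolation=cv2.INTER_CUBIC); cv2.imwrite("pics/z2.png",f)
E
```

```text
time_s: 5.0
tool_pos: [0.4631, -0.02, 0.2269]
tool_rot: [-178.6, -0.1, -101.9]
force: [0.1, 0.0, 0.5]
grip_width: 0.0
shift cm [0.01 0.49 7.41] turn [-0.024 -0.002  0.003] tip [ 0.4631 -0.02    0.1572] F [0.1 0.  0.5] w 0.0 t 5.0
(np.int64(17), ((0.39879053831100464, -0.07991329580545425), (0.037771277129650116, 0.003873678622767329), 83.0154800415039), array([ 3.28376827e-01, -7.67732247e-02,  5.01965808e-06]))
tab z pct [nan nan nan]
```

View pics/z2.png

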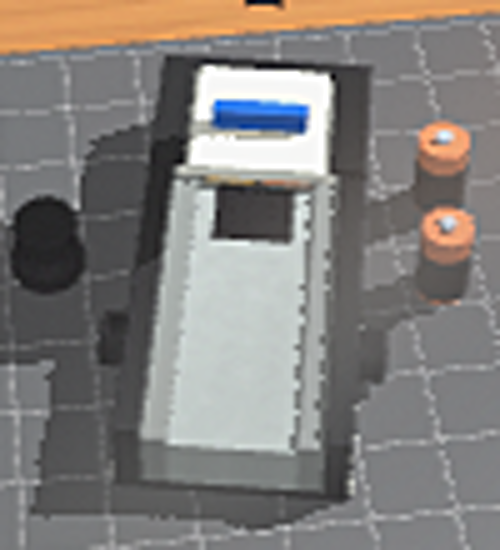

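The tab no longer stands out: its slot at (255,212) now shows dark, and the cover is still shut. I'll check the depth there and descend behind the rib.

```bash
python3 - <<'E'
from h import *
c=optics.read_camera("scene"); W=pts(c)
print("slot",np.nanmedian(W[224:232,292:301].reshape(-1,3),0),"floor",np.nanmedian(W[240:260,290:300].reshape(-1,3),0))
E
python3 -m creep '[[0,0.5,2,-0.024,0,0,0],[0,0,2,0,0,0,0],[0,0,1.5,0,0,0,0],[0,0,0,0,0,0,0],[0,0,0,0,0,0,0]]'
python3 -c "from h import *; go(*lamp(-.091),.083)"
```

```text
slot [ 0.53039979 -0.03208178  0.06555025] floor [ 0.59835733 -0.04489733  0.06523549]
time_s: 5.6
tool_pos: [0.4626, -0.0193, 0.1705]
tool_rot: [-180.0, 0.1, -101.9]
force: [0.1, 0.6, 0.4]
grip_width: 0.0006
shift cm [0.08 0.26 1.78] turn [-0.001  0.002  0.002] tip [ 0.4626 -0.0193  0.1008] F [0.1 0.6 0.4] w 0.0006 t 5.6
```

```bash
python3 -m creep '[[0.05,0.5,0,0,0,0,0],[0,0,0,0,0,0,0],[0,0,0.8,0,0,0,0],[0,0,0.6,0,0,0,0],[0,0,0,0,0,0,0],[0,0,0,0,0,0,0]]'
python3 -c "from h import *; go(*lamp(-.091),.083)"
```

```text
time_s: 6.2
tool_pos: [0.4591, -0.0189, 0.1578]
tool_rot: [-179.7, 0.1, -101.9]
force: [-0.0, 0.5, 0.4]
grip_width: 0.0005
shift cm [ 0.04 -0.1   0.51] turn [-0.005  0.002  0.002] tip [ 0.4591 -0.0189  0.0881] F [-0.   0.5  0.4] w 0.0005 t 6.2
```

```bash
python3 -m creep '[[0,0,0.4,0,0,0,0],[0,0,0,0,0,0,0],[0,-0.3,0,0,0,0,0],[0,-0.4,0,0,0,0,0],[0,-0.4,0,0,0,0,0],[0,-0.4,0,0,0,0,0],[0,-0.4,0,0,0,0,0],[0,-0.4,0,0,0,0,0]]'
python3 -c "from h import *; go(*lamp(.005),.0835)"
```

```text
time_s: 7.0
tool_pos: [0.4833, -0.0241, 0.1536]
tool_rot: [-179.7, 0.1, -101.9]
force: [-0.2, 0.2, 0.2]
grip_width: 0.0009
shift cm [ 0.06 -7.22  0.07] turn [-0.005  0.002  0.002] tip [ 0.4833 -0.0241  0.0839] F [-0.2  0.2  0.2] w 0.0009 t 7.0
```

```bash
python3 -m creep '[[0.03,-0.4,0.03,0,0,0,0],[0,-0.4,0,0,0,0,0],[0,-0.4,0,0,0,0,0],[0,-0.4,0,0,0,0,0],[0,-0.4,0,0,0,0,0],[0,-0.4,0,0,0,0,0]]'
python3 - <<'E'
from h import *
go(*lamp(.005),.0835)
c=optics.read_camera("scene"); print(meas(c,"scene","rib",.093))
cv2.imwrite("pics/z3.png",cv2.resize(c["frame"][185:295,245:345],None,fx=5,fy=5,interpolation=cv2.INTER_CUBIC))
E
```

```text
time_s: 7.6
tool_pos: [0.509, -0.0298, 0.1533]
tool_rot: [-179.8, 0.1, -101.9]
force: [-0.3, 0.3, -0.9]
grip_width: 0.0004
shift cm [ 0.02 -4.6   0.03] turn [-0.004  0.002  0.001] tip [ 0.509  -0.0298  0.0836] F [-0.3  0.3 -0.9] w 0.0004 t 7.6
(np.int64(109), ((0.5317665934562683, -0.03528138995170593), (0.045296430587768555, 0.01851443015038967), 78.46286010742188), array([ 0.52803213, -0.03490808,  0.0904342 ]))
```

View pics/z3.png

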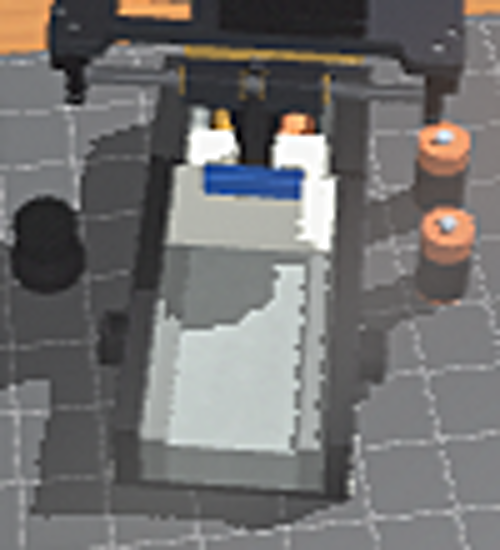

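The cover is sliding flat over the tab. The rib is at (253,180) in front of the fingers and the bay is opening behind it. Continuing about 50 mm.

```bash
python3 -m creep '[[0,-0.4,0,0,0,0,0],[0,-0.4,0,0,0,0,0],[0,-0.4,0,0,0,0,0],[0,-0.4,0,0,0,0,0],[0,-0.4,0,0,0,0,0],[0,-0.4,0,0,0,0,0],[0,-0.4,0,0,0,0,0],[0,-0.4,0,0,0,0,0],[0,-0.4,0,0,0,0,0],[0,-0.4,0,0,0,0,0],[0,-0.4,0,0,0,0,0],[0,-0.4,0,0,0,0,0],[0,-0.2,0,0,0,0,0],[0,0,0,0,0,0,0]]'
python3 -c "from h import *; go(*lamp(.005),.0835)"
```

```text
time_s: 9.05
tool_pos: [0.5632, -0.0414, 0.1534]
tool_rot: [-179.7, 0.2, -101.9]
force: [-0.2, -0.3, -0.4]
grip_width: 0.0005
shift cm [0.01 0.95 0.02] turn [-0.005  0.003  0.001] tip [ 0.5632 -0.0414  0.0837] F [-0.2 -0.3 -0.4] w 0.0005 t 9.05
```

```bash
python3 -m creep '[[0,0.5,0,0,0,0,0],[0,0.5,0,0,0,0,0],[0,0,-2,0,0,0,0],[0,0,-3,0,0,0,0],[0,0,-3,0,0,0,0],[0,3,-3,0,0,0,0],[0,3,-1,0,0,0,0],[0,3,0,0,0,0,0],[0,1.5,0,0,0,0,0],[0,0,0,0,0,0,0],[0,0,0,0,0,0,0],[0,0,0,0,0,0,0]]'
python3 - <<'E'
from h import *
go(*lamp(.005),.0835)
c=optics.read_camera("scene"); W=pts(c); s=dict(np.load("scene0.npz"))
a,b=meas(s,"scene","rib",.093),meas(c,"scene","rib",.093); print(a,b)
d=np.array(b[1][0])-np.array(a[1][0]); u=np.array([np.cos(YL),np.sin(YL)])
print("rib travel along/across",d@u,d@[-u[1],u[0]])
m=((W[...,2]>.0745)&(W[...,2]<.084)&(c["frame"].min(-1)>120)); m[:190]=0;m[290:]=0;m[:,:265]=0;m[:,325:]=0
P=W[m]; k=np.abs((P[:,:2]-L0)@[-u[1],u[0]])<.035; P=P[k]
l=(P[:,:2]-L0)@u; print("cover top x range",np.percentile(l,[1,99]),"plane",np.linalg.lstsq(np.c_[P[:,:2],np.ones(len(P))],P[:,2],rcond=None)[0],np.median(P[:,2]))
cv2.imwrite("pics/z4.png",c["frame"])
E
```

```text
time_s: 10.25
tool_pos: [0.4423, -0.0157, 0.2769]
tool_rot: [-179.7, -0.0, -101.9]
force: [0.2, 0.1, -0.9]
grip_width: 0.0006
shift cm [  0.02 -11.34  12.43] turn [-0.006 -0.001  0.002] tip [ 0.4423 -0.0157  0.2072] F [ 0.2  0.1 -0.9] w 0.0006 t 10.25
(np.int64(98), ((0.4879317879676819, -0.025451838970184326), (0.043081603944301605, 0.01744638755917549), 82.97635650634766), array([ 0.48382331, -0.02633677,  0.08916631])) (np.int64(64), ((0.5840984582901001, -0.045789241790771484), (0.044982198625802994, 0.015266736038029194), 82.91871643066406), array([ 0.58062013, -0.04999618,  0.09159372]))
rib travel along/across 0.09829358165370239 0.00010119325293374629
cover top x range [-0.00862393  0.06240847] plane [-0.00188411 -0.00228266  0.07911462] 0.07813904834746328
```

View pics/z4.png

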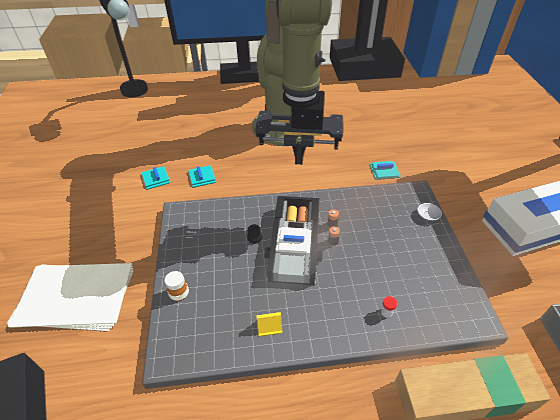

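The picture shows the bay open with its cells visible (298,214) and the cover lying flat with its rib at (293,239). The bystanders are where they were and the gripper is clear. The cover's origin is about +22 to +27 mm, and its tilt is about 0.003 rad.

```bash
python3 -c "from h import *; print(order.sign_off())"
```

```text
the job is handed in; nothing more can be done
None
```

The battery cover is off the bay and lying flat on the back of the light. I handed the job in at about 10 s of the 38 s allowed; the hand-in reports no verdict.

- **Tab:** I pressed it straight down with shut fingertips until they hit a hard stop, at 26 N and tip height 66.4 mm. Afterwards depth put the tab slot level with the channel floor (65.6 against 65.2 mm). The cover was still shut then. The tab was hidden in the last view, so I did not re-check it after the slide.
- **Cover:** I pushed it by the blue rib about 98 mm along the tracks, with about 0.1 mm of sideways drift and force readings around 1 N or less. The last picture shows the bay open. Its origin is at about x = +22 mm by rib travel and +27 mm by depth. The two differ by 5 mm but both are well inside the allowed range. Its tilt is about 0.003 rad.
- **Surroundings:** The bystanders look unmoved by eye; I did not measure them again. The gripper is clear, more than 10 cm above the light.

One oddity: the tab's top looked dark instead of orange once pressed in. I relied on depth and the hard stop there, because the orange colour check picked up the wrong spot.

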